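# Ram the cells home in a battery tube

### The job

Two battery cells are stuck part-way down the leaning clear tube, with a gap between them and another below. Take the standing red-handled push rod, put it down the tube and push both cells all the way down until they bottom out, pressing firmly at the bottom for a moment without crushing them, then stand the rod upright in its blue dish again and let go. Leave the multimeter, the filament spool and the phone where they are.

Things in the scene. Friction and masses are not known exactly. Their poses are not given: they have to be found in the camera images.
- cradle: Fixed black base plate 150 x 90 x 10 mm with orange socket and struts, holding the clear battery tube (outer diameter 45 mm, bore 37 mm, 155 mm deep inside, with a 48 mm orange ring around its rim). Origin: centre of the plate's underside; z is up. The tube leans 0.35 rad (20 degrees) from vertical, its mouth leaning towards the cradle's own -x.
- tube_floor (a point): Centre of the tube's inner floor, at the tube's lower end (32 mm above the bench). The tube's axis runs from here to tube_mouth.
- tube_mouth (a point): Centre of the tube's open mouth in the plane of its rim, 155 mm from tube_floor along the tube's axis and about 178 mm above the bench.
- lower_cell: Lower green and copper battery cell, diameter 32 mm, 60 mm long including the 11 mm wide, 4 mm high steel nub on its top. Origin: centre of its underside; z runs along the tube's axis towards the mouth. It can only slide along the tube, with about 4 N of friction, and starts 7 to 14 mm above the tube floor. Fully home when its origin is at tube_floor.
- upper_cell: Upper cell, same size and friction, starting 81 to 91 mm from tube_floor, clear of the lower one. Origin: centre of its underside; z towards the mouth; nub top at z = 60 mm. Once it meets the lower cell both slide at about 8 N. Home at 60 mm from tube_floor, where resistance turns rigid: press firmly there, 12 N or more for a third of a second; above 50 N a cell is crushed. Cells stay where left.
- push_rod: Loose push rod, 136 mm long, 0.15 to 0.3 kg, upright in the dish: brass head (diameter 29 mm, from z = 0 to 14 mm), steel shaft (diameter 16 mm, z = 14 to 86 mm), red square handle (26 x 26 mm, sides along the rod's x and y, z = 86 to 136 mm). Origin: centre of the head's flat underside; z runs up along the rod to the handle.
- dish: Fixed blue round parking dish, outer diameter 80 mm, inner diameter 72 mm, rim 10 mm high, inner floor 4 mm above the bench. Origin: centre of its underside, z up.
- multimeter: Loose yellow multimeter 150 x 75 mm, 38 mm high, lying on the bench. Origin: centre of its underside. Leave alone.
- spool: Loose black and orange filament spool, diameter 120 mm, 54 mm high, lying flat. Origin: centre of its underside. Leave alone.
- phone: Loose black phone 75 x 150 mm, 10 mm thick, lying flat. Origin: centre of its underside. Leave alone.
Things that resemble listed ones, but are neither listed nor needed, are in the scene too. What is meant by the push_rod is not purple, and is the larger of those in its own colour. There is more than one size of the dish; the job needs the larger.

How it is judged:
By the outcome, as a careful person would: the job done as asked, in the order asked, and still so for the second after the job is handed in, with the robot touching nothing.
It also fails if it takes over 53 s, if anything falls off the work surface, if the arm or the gripper's body presses on something with over 40 N, if the wrist force passes 120 N, or if a joint passes its speed limit or range.

### The arm

A 7-joint arm with a two-finger parallel gripper is mounted at the origin on the work surface. World frame = base frame: x ahead of the robot, y to its left, z up, the work surface at z = 0. Lengths are in m, angles in rad, forces in N, time in s.
With the tool pointing down it reaches from about 0.425 to 0.825 m from the base axis. Payload 3.6 kg.
Tool frame: the origin (TCP) lies midway between the tips of the shut fingers; the grasp point (between the pads) lies robot.tcp_to_grasp behind it (robot.tcp_to_grasp is the distance from the TCP to the grasp point, in m); z points along the fingers, y is the line along which they close (so a half turn about z gives the same grasp; the last joint's range is limited). The gripper opens to 93 mm and grips with 3 to 60 N. Pads are 15 mm wide; open, the fingers measure 128 mm over their backs; the gripper's body (75 mm by 188 mm) begins 65 mm behind the grasp point.
Start: joints at [-1.135, 0.615, -0.013, 1.423, 0.008, 1.103, -0.04], TCP at [0.29, 0.582, 0.219] pointing down, gripper open.
Joint ranges: [-3.12, 3.12], [-0.3, 2.06], [-1.34, 1.32], [0.26, 2.42], [-1.36, 4.5], [0.01, 1.98], [-2.84, 2.84]. Speed limits (rad/s): [2.79, 2.79, 3.14, 3.14, 3.14, 3.14, 3.14].

### API

Orientations are given as a 3x3 rotation matrix whose columns are the frame's x, y, z axes.
In Python, from plant import robot, vision, workorder gives the robot as it stands.
- The arm moves only by the tool drive_tool, never from a script. Its argument "commands" is a list that holds one entry, the list of rows, each a list of 7 numbers: the turn, a rotation vector about the world's x, y, z in rad, then the shift along the world's x, y, z in m, then the opening, from 0 (shut) to 1 (fully open). In form: [[[wx, wy, wz, dx, dy, dz, claw], ...]]. A call has 1 to 12 rows; each row shifts and turns the commanded pose from where the row before left it; what a row does not reach is not made up. A row lasts 1/12 s, in which the tool goes at most 41.7 mm and 7.16 degrees, less where a joint would pass 70% of its speed; a pose out of reach is approached as far as the arm can. A call with a gripper value outside its range is refused whole. The fingers move at their own pace and stop on an object; the grip force is fixed at half the most. Time passes only in rows, so rows that do not move let the fingers close. It gives the time, the measured TCP pose, the force, the opening and the grip force at its end, in the units of the state.
- robot.read_state(): the state, without advancing time (a new reading comes with each control period).
- vision.snapshot(name): name is "side" or "top"; returns a dict with "pixels" (384x512x3 uint8, red, green, blue), "mtx" (3x3 intrinsics, pixels), "extrinsics" (4x4, takes a point from world to camera coordinates). Camera axes: x right, y down, z forward; pixel columns grow to the right and rows downward; lengths in m; the calibration is good to about 2 mm. A picture is of the moment at which its call begins. There is no depth.
- workorder.sign_off(): hands the job in; it is judged then, once.
Trained networks look in a picture, given as the dict that the camera call returned (one of the last four; its "shot" number tells which), for a name from the list of things; names that differ only in an ending like _2 or _b are one class to them, and where a whole thing is asked for, a point or a joint stands for the part that bears it (a point fixed in the world has none). Each returns a list of dicts, best first, with "p" (0 to 1); they miss things now and then, are a little off and sometimes report something else, mostly with a low value. They report only what shows in the picture. A call takes as long as a camera call. They do not tell look-alikes from the thing itself.
- vision.spot_in(picture, thing): "rect" ([left, top, right, bottom] in pixels, round what is visible of it).
The state is a dict: "clock": time; "joint_pos": joint angles; "dq": joint speeds; "joint_torque": joint torques, N m; "ee_pos": TCP position; "tcp_rot": TCP orientation; "ft_force": force on the tool from outside, world axes, zero at the start; "wrist_torque": the same for the moment, N m; "width": finger opening in m; "grip_force": force on a finger pad.
Only numpy, scipy, OpenCV 4.12 (cv2) and the standard library are available. Lean on these libraries where they do the work, as an engineer would, in place of code of your own. Each camera call takes 0.05 s, during which the arm holds its last target. There are 200 camera calls.

## Working session

There is one attempt and no reset: what is moved stays moved. The work goes in short steps, Python scripts to look and compute and a tool call to move; the robot and the scene stay as the last step left them, time stands still between calls to the robot, and variables do not carry over. Pictures are saved under pics/ and viewed, at most 10 in all, crops included, and the job is handed in when it is done.

Besides the shell and the picture viewer there is one more tool, called after "Emit:" in YAML: its name, and indented under it one key for each argument. drive_tool: Moves the arm, as the interface text tells. Its arguments: {"type":"object","properties":{"commands":{"type":"array"}},"required":["commands"]}

```bash
mkdir -p pics; ls
cat > h.py <<'E'
import numpy as np, cv2
from plant import robot, vision, workorder
def snap(n,save=None):
    s=vision.snapshot(n)
    if save: cv2.imwrite('pics/'+save,cv2.cvtColor(np.asarray(s['pixels']),cv2.COLOR_RGB2BGR))
    return s
def ray(s,u,v):
    E=np.array(s['extrinsics']);R=E[:3,:3];t=E[:3,3]
    d=R.T@np.linalg.solve(np.array(s['mtx']),[u,v,1.]);return -R.T@t,d/np.linalg.norm(d)
def onz(s,u,v,z):
    c,d=ray(s,u,v);return c+d*(z-c[2])/d[2]
def proj(s,p):
    E=np.array(s['extrinsics']);q=np.array(s['mtx'])@(E[:3,:3]@np.array(p)+E[:3,3]);return q[:2]/q[2]
def tri(rays):
    A=0;b=0
    for c,d in rays:
        P=np.eye(3)-np.outer(d,d);A=A+P;b=b+P@c
    return np.linalg.solve(A,b)
E
python3 - <<'E'
from h import *
a=snap('top','top.png');b=snap('side','side.png')
print(robot.tcp_to_grasp)
for n,s in(('top',a),('side',b)):
    print(n,-np.array(s['extrinsics'])[:3,:3].T@np.array(s['extrinsics'])[:3,3])
    for t in['push_rod','dish','cradle','upper_cell','lower_cell','multimeter','spool','phone']:
        print(t,[(np.round(o['rect']).tolist(),round(o['p'],2)) for o in vision.spot_in(s,t)][:4])
cv2.imwrite('pics/both.png',np.hstack([cv2.imread('pics/top.png'),cv2.imread('pics/side.png')]))
E
```

```text
pics
0.0188
top [ 0.43977814 -0.00821082  1.21625291]
push_rod [([356.0, 193.0, 377.0, 210.0], 0.78), ([348.0, 236.0, 361.0, 246.0], 0.69), ([320.0, 201.0, 339.0, 216.0], 0.61)]
dish [([312.0, 196.0, 342.0, 223.0], 0.82), ([304.0, 240.0, 323.0, 267.0], 0.8)]
cradle [([152.0, 176.0, 201.0, 237.0], 0.6)]
upper_cell [([160.0, 198.0, 178.0, 215.0], 0.43)]
lower_cell []
multimeter [([252.0, 183.0, 286.0, 245.0], 0.82)]
spool [([212.0, 109.0, 257.0, 160.0], 0.9)]
phone [([295.0, 120.0, 353.0, 163.0], 0.75)]
side [ 0.53210908 -0.90638802  0.65539095]
push_rod [([179.0, 275.0, 194.0, 322.0], 0.88), ([223.0, 233.0, 235.0, 296.0], 0.73), ([227.0, 264.0, 250.0, 332.0], 0.6)]
dish [([216.0, 283.0, 248.0, 305.0], 0.85), ([163.0, 275.0, 184.0, 296.0], 0.65)]
cradle [([200.0, 137.0, 261.0, 212.0], 0.57)]
upper_cell []
lower_cell []
multimeter [([189.0, 229.0, 257.0, 261.0], 0.92)]
spool [([281.0, 191.0, 331.0, 239.0], 0.75)]
phone [([299.0, 260.0, 340.0, 314.0], 0.71)]
```

View pics/top.png

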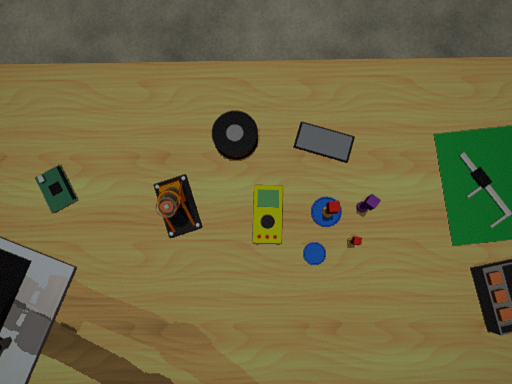

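View pics/side.png

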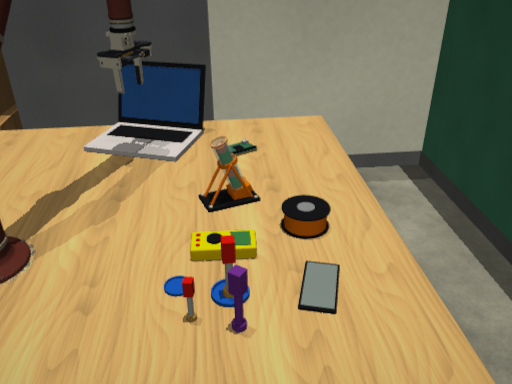

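Both views show the same layout:
- **Rod candidates:** the large red rod in the large blue dish is at top (334,208) / side (228,265). The small red rod is at top (356,241) / side (189,300), and the purple rod at top (371,202) / side (238,300). I choose the large red one.
- **Dishes:** the large one is at top (326,211), the small one at top (314,253).
- **Cradle:** at top (177,206).

I'll check this in one close crop.

Run:
```python
from h import *
a=cv2.imread('pics/top.png');b=cv2.imread('pics/side.png')
f=lambda i,x,y,w,h,k:cv2.resize(i[y:y+h,x:x+w],None,fx=k,fy=k,interpolation=cv2.INTER_CUBIC)
c=np.vstack([np.hstack([f(a,302,185,80,58,5),f(b,185,225,80,58+0,5)]),np.hstack([f(a,145,170,80,58+12,5)[:310],f(b,195,130,80,62+8,5)[:310]])])
cv2.imwrite('pics/c1.png',c);print(c.shape)
s=snap('top');s2=snap('side')
print('rod xy', onz(s,334,208,.14), onz(s,326.5,211,.01),onz(s,314,253,.005))
for t in (s,s2):
  for y in np.linspace(-.3,.5,3): print(proj(t,[.5,y,0]))
```

```text
(600, 800, 3)
rod xy [ 0.54710013 -0.16517357  0.14      ] [ 0.5524418  -0.16442735  0.01      ] [ 0.4446407  -0.12966874  0.005     ]
[378.83674867 230.90703554]
[225.23667922 232.4366772 ]
[ 73.06370045 233.95210704]
[206.11416607 346.18160115]
[203.8969613  224.76699337]
[202.67261053 157.72128364]
```

View pics/c1.png

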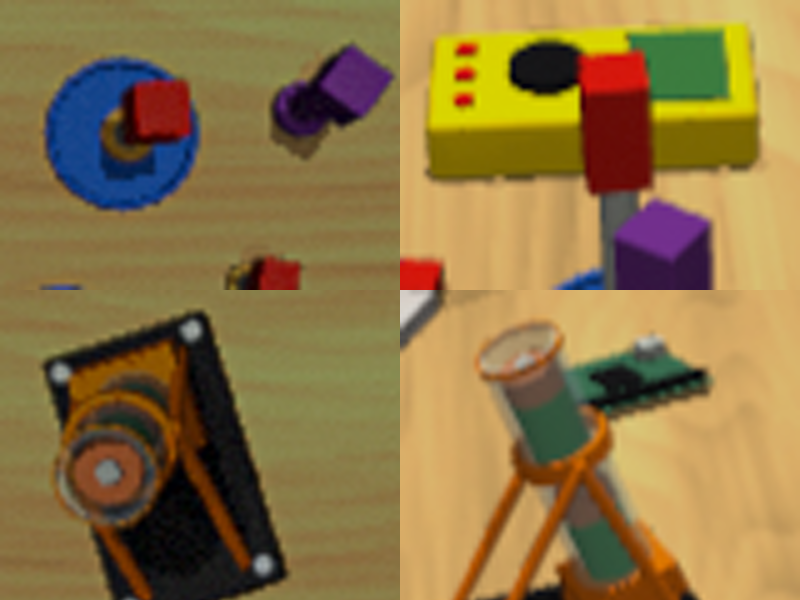

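The crop confirms it: the large red handle has its top face at about top (334.4,206.7) / side (228,239.5), well clear of the purple and small red rods. The tube mouth is at about top (166.4,206.4) / side (219,142). Next I'll compute positions.

Run:
```python
from h import *
s=snap('top');s2=snap('side');np.set_printoptions(precision=4,suppress=True)
im=np.asarray(s['pixels']);hsv=cv2.cvtColor(im,cv2.COLOR_RGB2HSV)
m=(((hsv[...,0]<6)|(hsv[...,0]>174))&(hsv[...,1]>170)&(hsv[...,2]>130)).astype(np.uint8)
m[:, :320]=0;m[:,345:]=0;m[:190]=0;m[225:]=0
p=np.argwhere(m)[:,::-1].astype(np.float32);r=cv2.minAreaRect(p);print(r,len(p), im[200:216,327:342,0])
c=np.array([onz(s,*q,.14)[:2] for q in cv2.boxPoints(r)]);print('corners',c,c.mean(0))
print('rod top tri',tri([ray(s,334.4,206.7),ray(s2,228,239.6)]))
print('mouth tri',tri([ray(s,166.4,206.4),ray(s2,219,142)]),onz(s,166.4,206.4,.178))
sc=[(145+60/5,170+83/5),(145+190/5,170+40/5),(145+263/5,170+275/5)]
w=[onz(s,*q,.012) for q in sc];print('screws',w,'centre',(w[0]+w[2])/2,'ax',(w[1]-w[2])/np.linalg.norm(w[1]-w[2]), np.linalg.norm(w[1]-w[2]),np.linalg.norm(w[0]-w[1]))
st=robot.read_state();print(st['ee_pos'],st['tcp_rot'],st['width'],st['ft_force'],st['clock'])
```

```text
((334.0, 206.0), (10.0, 10.0), 90.0) 103 [[ 21  16  24  26  28  37  34  27  42  71 108 112 137 135 136]
 [ 14  24  78  98 107 129 136 132 132 130 134 133 134 137 138]
 [ 24  50 136 141 136 146 143 143 142 140 140 139 135 136 137]
 [ 32  51 144 145 142 139 136 140 140 137 141 141 137 139 139]
 [ 35  49 141 143 141 139 138 139 138 140 138 143 140 136 138]
 [ 29  46 140 143 142 138 139 140 137 140 139 140 141  96 132]
 [ 38  49 138 144 139 139 141 139 139 139 136 143 139  82 134]
 [ 42  48 135 142 141 141 138 139 140 141 139 145 141  57 105]
 [ 38  46 132 141 139 139 141 140 139 140 140 142 142  49  72]
 [ 35  45 108 143 142 141 140 140 141 139 139 145 144  58  71]
 [ 36  40  97 144 144 140 141 144 142 139 144 147 145  62  55]
 [ 40  41  81 144 145 115 114 118 121 112 141 146 138  55  50]
 [ 40  36  44  73  74  57  56  63  64  63  72  73  65  16  52]
 [ 36  41  39  47  46  41  35  39  40  35  33  26  13   6  52]
 [ 61  62  84  87  85  50  25  26  26  20  21  18  12  20  75]
 [ 90  89  94  93  67  24  21  20  21  19  21  22   0  25 108]]
corners [[ 0.5636 -0.1541]
 [ 0.5633 -0.1773]
 [ 0.54   -0.1765]
 [ 0.5402 -0.1534]] [ 0.5518 -0.1653]
rod top tri [ 0.5512 -0.1667  0.1364]
mouth tri [0.5513 0.218  0.1733] [0.551 0.217 0.178]
screws [array([0.6214, 0.2789, 0.012 ]), array([0.6435, 0.2106, 0.012 ]), array([0.5194, 0.1708, 0.012 ])] centre [0.5704 0.2248 0.012 ] ax [0.9522 0.3054 0.    ] 0.13037285605103852 0.07174662816155836
[0.2902 0.5816 0.2186] [[-0.8948  0.4464 -0.    ]
 [ 0.4464  0.8948 -0.    ]
 [ 0.     -0.     -1.    ]] 0.09355090421668051 [-0.0295  0.0327 -0.4129] 1.1
```

Emit:
drive_tool:
  commands:
    - [[0,0,-0.104,0.0124,-0.0356,0.01,1],[0,0,-0.104,0.0124,-0.0356,0.01,1],[0,0,-0.104,0.0124,-0.0356,0.01,1],[0,0,-0.104,0.0124,-0.0356,0.01,1],[0,0,-0.104,0.0124,-0.0356,0,1],[0,0,-0.104,0.0124,-0.0356,0,1],[0,0,-0.104,0.0124,-0.0356,0,1],[0,0,-0.104,0.0124,-0.0356,0,1],[0,0,-0.104,0.0124,-0.0356,0,1],[0,0,-0.104,0.0124,-0.0356,0,1],[0,0,0,0.0124,-0.0356,0,1],[0,0,0,0.0124,-0.0356,0,1]]

```text
clock: 2.1
ee_pos: [0.4393, 0.1528, 0.259]
tcp_rot: [[-0.068, 0.998, 0.001], [0.998, 0.068, 0.001], [0.0, 0.001, -1.0]]
ft_force: [0.0, 0.3, -0.4]
width: 0.0932
grip_force: 0.0
```

Emit:
drive_tool:
  commands:
    - [[0,0,0,0.0124,-0.0356,0,1],[0,0,0,0.0124,-0.0356,0,1],[0,0,0,0.0124,-0.0356,0,1],[0,0,0,0.0124,-0.0356,0,1],[0,0,0,0.0124,-0.0356,0,1],[0,0,0,0.0124,-0.0356,0,1],[0,0,0,0.0124,-0.0356,0,1],[0,0,0,0.0124,-0.0356,0,1],[0,0,0,0.0124,-0.0356,0,1],[0,0,0,0,0,0,1]]

```text
clock: 2.93
ee_pos: [0.5506, -0.176, 0.2589]
tcp_rot: [[-0.056, 0.998, 0.001], [0.998, 0.056, -0.008], [-0.008, 0.001, -1.0]]
ft_force: [-0.5, -1.1, 0.1]
width: 0.093
grip_force: 0.0
```

Emit:
drive_tool:
  commands:
    - [[0,0,0,0,0,0,1],[0,0,0,0,0,0,1],[0,0,0,0,0,0,1]]

```text
clock: 3.18
ee_pos: [0.5506, -0.1639, 0.2585]
tcp_rot: [[-0.071, 0.997, -0.0], [0.997, 0.071, 0.002], [0.002, -0.0, -1.0]]
ft_force: [-1.0, 0.8, -0.2]
width: 0.0929
grip_force: 0.0
```

Run:
```python
from h import *
s=snap('side','side2.png');t=snap('top','top2.png')
st=robot.read_state();print(st['ee_pos'],proj(s,st['ee_pos']),proj(s,[.551,-.166,.14]))
b=cv2.imread('pics/side2.png');a=cv2.imread('pics/top2.png')
f=lambda i,x,y,w,h,k:cv2.resize(i[y:y+h,x:x+w],None,fx=k,fy=k,interpolation=cv2.INTER_CUBIC)
cv2.imwrite('pics/c2.png',np.hstack([f(b,180,150,100,150,4),f(a,290,140,100,150,4)]))
```

```text
[ 0.55065166 -0.16395769  0.25873338] [224.51423878 182.46724848] [227.39455075 237.92484281]
```

View pics/c2.png

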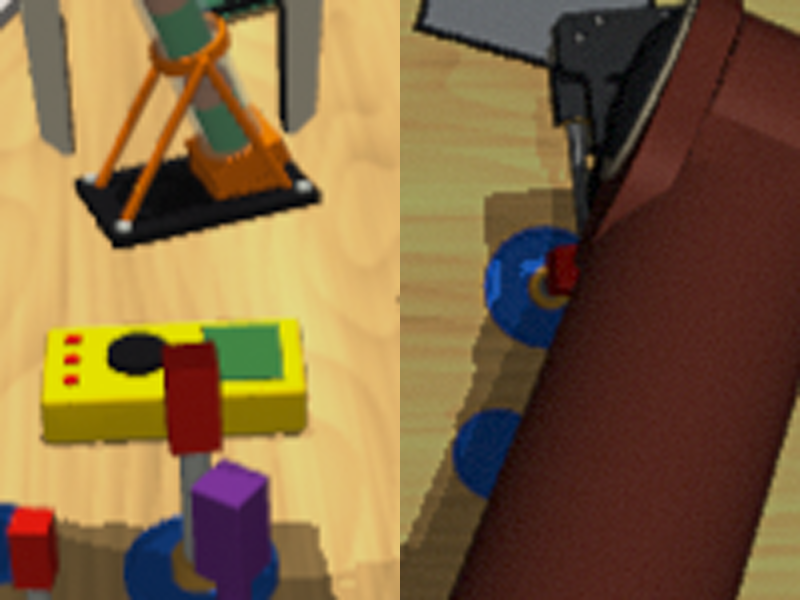

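The fingers straddle the red handle: tips at side (195,187) and (254,183), handle at (228,240). I'll go down and grip.

Emit:
drive_tool:
  commands:
    - [[0,0,0,0,-0.002,-0.025,1],[0,0,0,0,0,-0.025,1],[0,0,0,0,0,-0.025,1],[0,0,0,0,0,-0.025,1],[0,0,0,0,0,-0.025,1],[0,0,0,0,0,-0.02,1],[0,0,0,0,0,-0.015,1],[0,0,0,0,0,-0.003,1],[0,0,0,0,0,0,1],[0,0,0,0,0,0,1],[0,0,0,0,0,0,0.5],[0,0,0,0,0,0,0.4]]

```text
clock: 4.28
ee_pos: [0.5514, -0.1681, 0.097]
tcp_rot: [[-0.068, 0.998, 0.002], [0.998, 0.068, -0.001], [-0.001, 0.002, -1.0]]
ft_force: [-0.1, -0.1, 0.8]
width: 0.0841
grip_force: 0.0
```

Emit:
drive_tool:
  commands:
    - [[0,0,0,0,0,0,0.3],[0,0,0,0,0,0,0.2],[0,0,0,0,0,0,0],[0,0,0,0,0,0,0],[0,0,0,0,0,0,0],[0,0,0,0,0,0,0]]

```text
clock: 4.78
ee_pos: [0.5505, -0.168, 0.0956]
tcp_rot: [[-0.068, 0.998, -0.0], [0.998, 0.068, 0.0], [0.0, -0.0, -1.0]]
ft_force: [0.1, 0.2, -0.5]
width: 0.0443
grip_force: 0.0
```

Emit:
drive_tool:
  commands:
    - [[0,0,0,0,0,0,0],[0,0,0,0,0,0,0],[0,0,0,0,0,0,0],[0,0,0,0,0,0,0],[0,0,0,0,0,0,0],[0,0,0,0,0,0,0]]

```text
clock: 5.28
ee_pos: [0.5506, -0.168, 0.0956]
tcp_rot: [[-0.068, 0.998, -0.0], [0.998, 0.068, -0.0], [-0.0, -0.0, -1.0]]
ft_force: [0.3, 0.2, 0.0]
width: 0.0259
grip_force: 29.9
```

Emit:
drive_tool:
  commands:
    - [[0,0,0,0,0,0.01,0],[0,0,0,0,0,0.02,0],[0,0,0,0,0,0.03,0],[0,0,0,0,0,0.035,0],[0,0,0,0,0,0.035,0],[0,0,0,0,0,0.035,0],[0,0,0,0,0,0.03,0],[0,0,0,0,0,0.02,0],[0,0,0,0,0,0.01,0],[0,0,0,0,0,0,0]]

```text
clock: 6.12
ee_pos: [0.5512, -0.1686, 0.3232]
tcp_rot: [[-0.068, 0.998, 0.005], [0.998, 0.068, -0.001], [-0.002, 0.004, -1.0]]
ft_force: [0.5, 0.4, -2.2]
width: 0.0256
grip_force: 29.9
```

Emit:
drive_tool:
  commands:
    - [[0,0,0.027,-0.002,0.012,0,0],[0,0,0.027,-0.003,0.025,0,0],[0,0,0.027,-0.003,0.035,0,0],[0,0,0.027,-0.004,0.038,0,0],[0,0,0.027,-0.004,0.038,0,0],[0,0,0.027,-0.004,0.038,0,0],[0,0,0.027,-0.004,0.038,0,0],[0,0,0.027,-0.004,0.038,0,0],[0,0,0.027,-0.004,0.038,0,0],[0,0,0,-0.004,0.035,0,0],[0,0,0,-0.003,0.025,0,0],[0,0,0,-0.002,0.012,0,0]]

```text
clock: 7.12
ee_pos: [0.5062, 0.2099, 0.3178]
tcp_rot: [[-0.315, 0.949, -0.006], [0.949, 0.315, 0.001], [0.003, -0.006, -1.0]]
ft_force: [0.0, 0.2, -2.2]
width: 0.0258
grip_force: 29.9
```

Emit:
drive_tool:
  commands:
    - [[0.0107,-0.0333,0,0,0,0,0],[0.0178,-0.0555,0,0,0,0,0],[0.0178,-0.0555,0,0,0,0,0],[0.0178,-0.0555,0,0,0,0,0],[0.0178,-0.0555,0,0,0,0,0],[0.0142,-0.0444,0,0,0,0,0],[0.0107,-0.0333,0,0,0,0,0],[0,0,0,0,0,0,0],[0,0,0,0,0,0,0],[0,0,0,0,0,0,0]]

```text
clock: 7.95
ee_pos: [0.5094, 0.2036, 0.32]
tcp_rot: [[-0.306, 0.895, 0.325], [0.952, 0.288, 0.103], [-0.001, 0.341, -0.94]]
ft_force: [0.5, 0.3, -1.8]
width: 0.0263
grip_force: 29.9
```

Run:
```python
from h import *
s=snap('side','side3.png');t=snap('top','top3.png')
st=robot.read_state();p=np.array(st['ee_pos']);R=np.array(st['tcp_rot']);tip=p+.0916*R[:,2]
print(p,tip,R[:,2],st['ft_force'],st['width'])
for n,i in(('side',s),('top',t)): print(n,'tip',proj(i,tip),'mouth',proj(i,[.551,.217,.178]),'floor',proj(i,np.array([.551,.217,.178])-.155*np.array([-.3265,-.1046,.9394])))
b=cv2.imread('pics/side3.png');a=cv2.imread('pics/top3.png')
f=lambda i,x,y,w,h,k:cv2.resize(i[y:y+h,x:x+w],None,fx=k,fy=k,interpolation=cv2.INTER_CUBIC)
cv2.imwrite('pics/c3.png',np.hstack([f(b,190,110,66,100,6),f(a,140,150,66,100,6)]))
```

```text
[0.50991682 0.20388003 0.32032453] [0.53973531 0.21339459 0.234238  ] [ 0.3255294   0.1038707  -0.93980928] [ 0.63293219 -0.09331081 -2.26181895] 0.02599652686860157
side tip [213.3552462  120.35929599] mouth [218.90760988 140.43924506] floor [239.61125546 186.1275232 ]
top tip [162.32802136 208.8810705 ] mouth [166.3991128  206.38905009] floor [172.60820716 192.8183439 ]
```

View pics/c3.png

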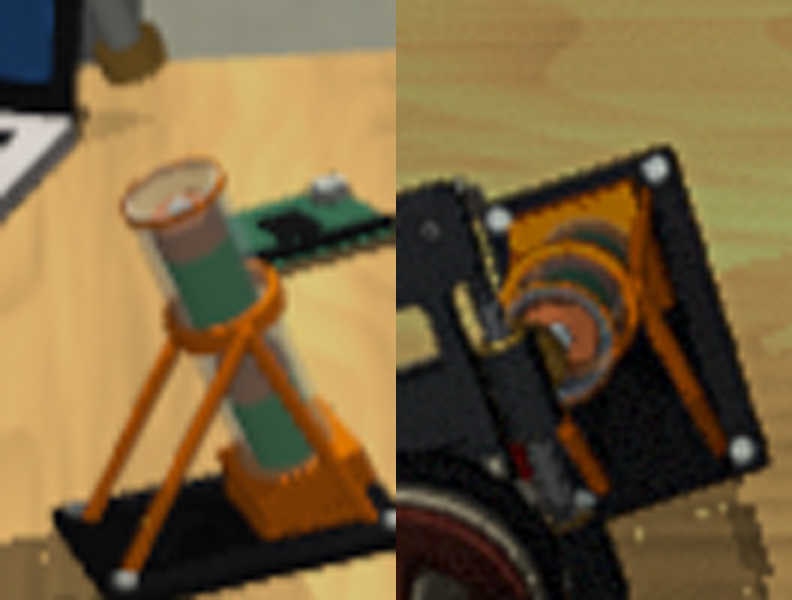

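Side view: brass head at about (212,121), ring centre at about (218.7,142). The top view shows the head just short of the mouth. I'll move to about 12 mm above the rim and check again.

Emit:
drive_tool:
  commands:
    - [[0,0,0,0.002,0.0005,-0.011,0],[0,0,0,0.002,0.0006,-0.012,0],[0,0,0,0.002,0.0006,-0.012,0],[0,0,0,0.0014,0.0006,-0.01,0],[0,0,0,0,0,0,0],[0,0,0,0,0,0,0],[0,0,0,0,0,0,0]]

```text
clock: 8.63
ee_pos: [0.5176, 0.2064, 0.2762]
tcp_rot: [[-0.306, 0.894, 0.327], [0.952, 0.287, 0.105], [-0.0, 0.344, -0.939]]
ft_force: [0.3, 0.2, -1.4]
width: 0.0256
grip_force: 29.9
```

```bash
cat > look.py <<'E'
import sys
from h import *
n=sys.argv[1]
s=snap('side','side%s.png'%n);t=snap('top','top%s.png'%n)
st=robot.read_state();p=np.array(st['ee_pos']);R=np.array(st['tcp_rot']);tip=p+.0916*R[:,2]
print(p,tip,R[:,2],st['ft_force'],st['width'])
for m,i in(('side',s),('top',t)): print(m,'tip',proj(i,tip),'mouth',proj(i,[.551,.217,.178]))
b=cv2.imread('pics/side%s.png'%n);a=cv2.imread('pics/top%s.png'%n)
f=lambda i,x,y,w,h,k:cv2.resize(i[y:y+h,x:x+w],None,fx=k,fy=k,interpolation=cv2.INTER_CUBIC)
cv2.imwrite('pics/c%s.png'%n,np.hstack([f(b,190,100,50,70,8),f(a,145,175,50,70,8)]))
E
python3 look.py 4
```

```text
[0.51756355 0.20646589 0.27657574] [0.54757918 0.21611295 0.19057251] [ 0.32768154  0.10531721 -0.93889994] [-0.10462354 -0.14743197 -0.15587165] 0.02599226147579113
side tip [217.33895762 136.07389319] mouth [218.90760988 140.43924506]
top tip [165.55632354 207.32546943] mouth [166.3991128  206.38905009]
```

View pics/c4.png

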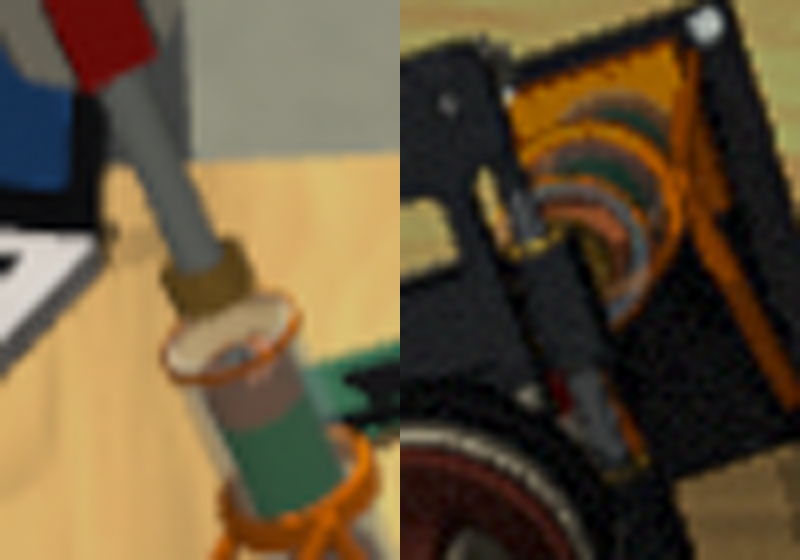

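Side view: the head bottom is at (217,137), coaxial with the rim at (219,142) to within about 1.5 mm (it needs +x). The top view agrees. I'll correct by 1.7 mm in x and insert along the axis.

Emit:
drive_tool:
  commands:
    - [[0,0,0,0.0017,0.0004,0,0],[0,0,0,0.0015,0.0005,-0.0043,0],[0,0,0,0.0015,0.0005,-0.0043,0],[0,0,0,0.0015,0.0005,-0.0043,0],[0,0,0,0.0015,0.0005,-0.0043,0],[0,0,0,0,0,0,0],[0,0,0,0,0,0,0]]

```text
clock: 9.32
ee_pos: [0.5245, 0.2086, 0.2578]
tcp_rot: [[-0.306, 0.895, 0.325], [0.952, 0.288, 0.104], [-0.0, 0.342, -0.94]]
ft_force: [0.2, 1.3, -0.8]
width: 0.0257
grip_force: 29.9
```

```bash
python3 look.py 5
```

```text
[0.52472491 0.20870181 0.25843741] [0.55460706 0.21828443 0.17238051] [ 0.32622435  0.10461369 -0.93948584] [-0.08798431  0.14710727 -2.17811586] 0.02586694663240293
side tip [220.39709547 142.1944175 ] mouth [218.90760988 140.43924506]
top tip [166.39657437 205.06973984] mouth [166.3991128  206.38905009]
```

View pics/c5.png

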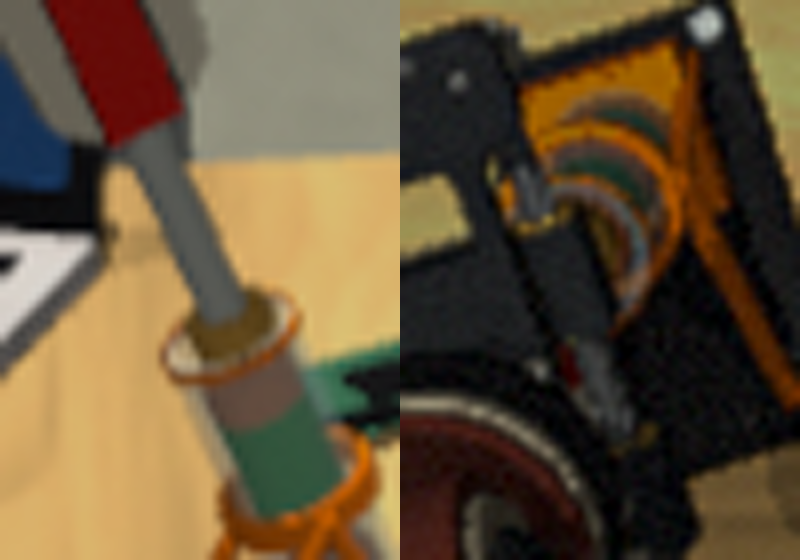

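The head is inside the rim with a gap all round. I'll push on along the axis and watch the force.

Emit:
drive_tool:
  commands:
    - [[0,0,0,0.001,0.0003,-0.0028,0],[0,0,0,0.001,0.0003,-0.0028,0],[0,0,0,0.001,0.0003,-0.0028,0],[0,0,0,0.001,0.0003,-0.0028,0],[0,0,0,0.001,0.0003,-0.0028,0],[0,0,0,0.001,0.0003,-0.0028,0]]

```text
clock: 9.92
ee_pos: [0.5311, 0.2107, 0.2417]
tcp_rot: [[-0.306, 0.894, 0.327], [0.952, 0.287, 0.105], [0.0, 0.344, -0.939]]
ft_force: [-1.4, 1.0, 1.5]
width: 0.0261
grip_force: 29.9
```

Emit:
drive_tool:
  commands:
    - [[0,0,0,0.0008,0.0002,-0.0019,0],[0,0,0,0.0006,0.0002,-0.0019,0],[0,0,0,0,0,0,0]]

```text
clock: 10.17
ee_pos: [0.5323, 0.2111, 0.2376]
tcp_rot: [[-0.306, 0.894, 0.326], [0.952, 0.288, 0.105], [-0.0, 0.343, -0.939]]
ft_force: [0.0, -0.1, -0.2]
width: 0.0259
grip_force: 29.9
```

Emit:
drive_tool:
  commands:
    - [[0,0,0,0.0007,0.0002,-0.0019,0],[0,0,0,0.0007,0.0002,-0.0019,0]]

```text
clock: 10.33
ee_pos: [0.5335, 0.2114, 0.2343]
tcp_rot: [[-0.306, 0.894, 0.326], [0.952, 0.288, 0.105], [0.0, 0.343, -0.939]]
ft_force: [-2.6, -0.8, 4.4]
width: 0.0257
grip_force: 29.9
```

Emit:
drive_tool:
  commands:
    - [[0,0,0,0.0004,0.0001,-0.001,0],[0,0,0,0.0004,0.0001,-0.001,0]]

```text
clock: 10.5
ee_pos: [0.5343, 0.2116, 0.2321]
tcp_rot: [[-0.306, 0.894, 0.326], [0.952, 0.288, 0.105], [-0.0, 0.343, -0.939]]
ft_force: [-2.6, -0.4, 3.5]
width: 0.0261
grip_force: 29.9
```

Emit:
drive_tool:
  commands:
    - [[0,0,0,0.0004,0.0001,-0.001,0]]

```text
clock: 10.58
ee_pos: [0.5346, 0.2117, 0.2315]
tcp_rot: [[-0.306, 0.894, 0.326], [0.952, 0.288, 0.105], [0.0, 0.343, -0.939]]
ft_force: [-7.2, -1.8, 14.0]
width: 0.0262
grip_force: 29.9
```

Emit:
drive_tool:
  commands:
    - [[0,0,0,0.0001,0,-0.0002,0]]

```text
clock: 10.67
ee_pos: [0.5346, 0.2116, 0.2315]
tcp_rot: [[-0.306, 0.894, 0.326], [0.952, 0.287, 0.105], [0.0, 0.343, -0.939]]
ft_force: [-5.2, -1.4, 9.5]
width: 0.0259
grip_force: 29.9
```

Emit:
drive_tool:
  commands:
    - [[0,0,0,0,0,0,0],[0,0,0,0,0,0,0]]

```text
clock: 10.83
ee_pos: [0.5345, 0.2116, 0.2315]
tcp_rot: [[-0.306, 0.894, 0.326], [0.952, 0.287, 0.105], [0.0, 0.343, -0.939]]
ft_force: [-4.7, -1.1, 8.0]
width: 0.0256
grip_force: 29.9
```

Emit:
drive_tool:
  commands:
    - [[0,0,0,0.0002,0.0001,-0.0006,0],[0,0,0,0,0,0,0]]

```text
clock: 11.0
ee_pos: [0.5346, 0.2117, 0.2315]
tcp_rot: [[-0.306, 0.894, 0.326], [0.952, 0.287, 0.105], [0.001, 0.343, -0.939]]
ft_force: [-6.4, -2.4, 12.1]
width: 0.0259
grip_force: 29.9
```

Emit:
drive_tool:
  commands:
    - [[0,0,0,0.0002,0,-0.0004,0],[0,0,0,0,0,0,0]]

```text
clock: 11.17
ee_pos: [0.5347, 0.2117, 0.2314]
tcp_rot: [[-0.306, 0.894, 0.326], [0.952, 0.287, 0.106], [0.001, 0.343, -0.939]]
ft_force: [-7.5, -2.0, 14.9]
width: 0.0258
grip_force: 29.9
```

Emit:
drive_tool:
  commands:
    - [[0,0,0,0.0002,0.0001,-0.0005,0],[0,0,0,0,0,0,0],[0,0,0,0,0,0,0]]

```text
clock: 11.42
ee_pos: [0.5348, 0.2117, 0.2314]
tcp_rot: [[-0.306, 0.894, 0.326], [0.952, 0.287, 0.106], [0.001, 0.343, -0.939]]
ft_force: [-9.7, -2.6, 16.7]
width: 0.0258
grip_force: 30.0
```

Emit:
drive_tool:
  commands:
    - [[0,0,0,0.0001,0,-0.0003,0],[0,0,0,0,0,0,0],[0,0,0,0,0,0,0],[0,0,0,0,0,0,0],[0,0,0,0,0,0,0],[0,0,0,0,0,0,0]]

```text
clock: 11.92
ee_pos: [0.5348, 0.2117, 0.2314]
tcp_rot: [[-0.306, 0.894, 0.326], [0.952, 0.287, 0.106], [0.001, 0.343, -0.939]]
ft_force: [-10.5, -2.9, 19.4]
width: 0.026
grip_force: 30.0
```

```bash
sed -i 's/190,100,50,70,8/190,110,66,100,6/;s/145,175,50,70,8/140,150,66,100,6/' look.py; python3 look.py 6
```

```text
[0.53485012 0.21169648 0.23138042] [0.56474928 0.22141249 0.14534438] [ 0.32640998  0.10606993 -0.93925806] [-9.14036623 -2.87579099 18.00881497] 0.025505033241060425
side tip [224.72225218 151.10068013] mouth [218.90760988 140.43924506]
top tip [167.63054182 201.99284999] mouth [166.3991128  206.38905009]
```

View pics/c6.png

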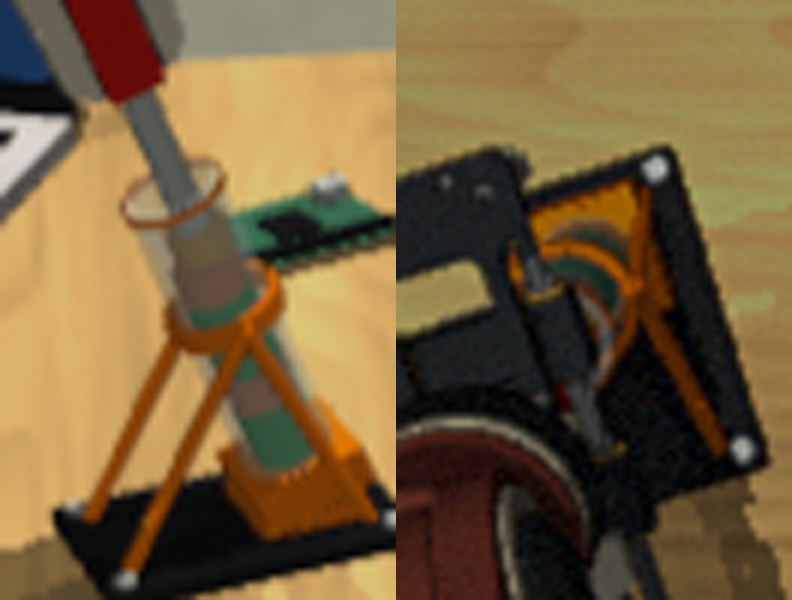

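The head sits on the upper cell, and the two cells are now stacked on the socket floor. The tip depth of about 35 mm below the rim matches home. The force is rigid at about 22 N axial, held for more than 0.6 s. I'll withdraw along the axis.

Emit:
drive_tool:
  commands:
    - [[0,0,0,-0.0013,-0.0004,0.0038,0],[0,0,0,-0.0026,-0.0008,0.0075,0],[0,0,0,-0.0039,-0.0013,0.0113,0],[0,0,0,-0.0039,-0.0013,0.0113,0],[0,0,0,-0.0039,-0.0013,0.0113,0],[0,0,0,-0.0039,-0.0013,0.0113,0],[0,0,0,-0.0033,-0.001,0.0094,0],[0,0,0,0,0,0.02,0],[0,0,0,0,0,0.01,0],[0,0,0,0,0,0,0]]

```text
clock: 12.85
ee_pos: [0.5138, 0.2047, 0.3273]
tcp_rot: [[-0.306, 0.893, 0.33], [0.952, 0.287, 0.106], [0.0, 0.347, -0.938]]
ft_force: [0.0, 0.3, -1.7]
width: 0.0255
grip_force: 29.9
```

Emit:
drive_tool:
  commands:
    - [[-0.0107,0.0333,0,0,0,0,0],[-0.0178,0.0555,0,0,0,0,0],[-0.0178,0.0555,0,0,0,0,0],[-0.0178,0.0555,0,0,0,0,0],[-0.0178,0.0555,0,0,0,0,0],[-0.0142,0.0444,0,0,0,0,0],[-0.0107,0.0333,0,0,0,0,0],[0,0,0,0,0,0,0],[0,0,0,0,0,0,0]]

```text
clock: 13.6
ee_pos: [0.5126, 0.2043, 0.3234]
tcp_rot: [[-0.306, 0.952, -0.001], [0.952, 0.306, -0.001], [-0.001, -0.002, -1.0]]
ft_force: [-0.0, -0.4, -2.1]
width: 0.026
grip_force: 29.9
```

Emit:
drive_tool:
  commands:
    - [[0,0,-0.027,0.002,-0.012,0,0],[0,0,-0.027,0.003,-0.025,0,0],[0,0,-0.027,0.003,-0.035,0,0],[0,0,-0.027,0.004,-0.038,0,0],[0,0,-0.027,0.004,-0.038,0,0],[0,0,-0.027,0.004,-0.038,0,0],[0,0,-0.027,0.004,-0.038,0,0],[0,0,-0.027,0.004,-0.038,0,0],[0,0,-0.027,0.004,-0.037,0,0],[0,0,0,0.003,-0.035,0,0],[0,0,0,0.003,-0.025,0,0],[0,0,0,0.001,-0.012,0,0]]

```text
clock: 14.6
ee_pos: [0.5497, -0.1727, 0.3252]
tcp_rot: [[-0.059, 0.998, 0.0], [0.998, 0.059, -0.004], [-0.004, -0.0, -1.0]]
ft_force: [-0.0, -0.3, -0.7]
width: 0.0256
grip_force: 29.9
```

Emit:
drive_tool:
  commands:
    - [[0,0,0,0,0,0,0],[0,0,0,0,0,0,0],[0,0,0,0,0,0,0]]

```text
clock: 14.85
ee_pos: [0.5519, -0.1638, 0.3248]
tcp_rot: [[-0.071, 0.997, -0.0], [0.997, 0.071, 0.002], [0.002, 0.0, -1.0]]
ft_force: [0.3, 0.1, -1.0]
width: 0.0259
grip_force: 29.9
```

Emit:
drive_tool:
  commands:
    - [[0,0,0,0,-0.001,-0.015,0],[0,0,0,0,0,-0.03,0],[0,0,0,0,0,-0.035,0],[0,0,0,0,0,-0.035,0],[0,0,0,0,0,-0.035,0],[0,0,0,0,0,-0.03,0],[0,0,0,0,0,-0.02,0],[0,0,0,0,0,-0.015,0],[0,0,0,0,0,-0.008,0],[0,0,0,0,0,0,0],[0,0,0,0,0,0,0]]

```text
clock: 15.77
ee_pos: [0.5524, -0.1663, 0.1024]
tcp_rot: [[-0.07, 0.998, 0.001], [0.998, 0.07, 0.001], [0.0, 0.001, -1.0]]
ft_force: [0.1, -0.4, -1.4]
width: 0.0256
grip_force: 29.9
```

Emit:
drive_tool:
  commands:
    - [[0,0,0,0,0,-0.002,0],[0,0,0,0,0,-0.002,0],[0,0,0,0,0,-0.001,0],[0,0,0,0,0,0,0]]

```text
clock: 16.1
ee_pos: [0.5518, -0.1676, 0.0973]
tcp_rot: [[-0.068, 0.998, 0.001], [0.998, 0.068, 0.0], [-0.0, 0.001, -1.0]]
ft_force: [0.1, 0.1, -1.5]
width: 0.0258
grip_force: 29.9
```

Emit:
drive_tool:
  commands:
    - [[0,0,0,0,0,-0.0012,0],[0,0,0,0,0,0,0],[0,0,0,0,0,0,0]]

```text
clock: 16.35
ee_pos: [0.5517, -0.1676, 0.0958]
tcp_rot: [[-0.068, 0.998, 0.0], [0.998, 0.068, 0.0], [0.0, 0.0, -1.0]]
ft_force: [-0.5, 0.7, -1.7]
width: 0.0258
grip_force: 29.9
```

Emit:
drive_tool:
  commands:
    - [[0,0,0,0,0,-0.0006,0],[0,0,0,0,0,0,0],[0,0,0,0,0,0,0]]

```text
clock: 16.6
ee_pos: [0.5518, -0.1677, 0.0956]
tcp_rot: [[-0.068, 0.998, 0.0], [0.998, 0.068, -0.0], [-0.0, 0.0, -1.0]]
ft_force: [-0.4, 0.1, 2.2]
width: 0.0261
grip_force: 29.9
```

Contact with the dish floor. I'll open the gripper gently and retreat straight up.

Emit:
drive_tool:
  commands:
    - [[0,0,0,0,0,0,0.32],[0,0,0,0,0,0,0.4],[0,0,0,0,0,0,0.5],[0,0,0,0,0,0,0.6],[0,0,0,0,0,0,0.7],[0,0,0,0,0,0,0.8],[0,0,0,0,0,0,0.9],[0,0,0,0,0,0,1],[0,0,0,0,0,0,1],[0,0,0,0,0,0,1]]

```text
clock: 17.43
ee_pos: [0.5516, -0.1676, 0.0951]
tcp_rot: [[-0.068, 0.998, -0.0], [0.998, 0.068, 0.0], [0.0, -0.0, -1.0]]
ft_force: [0.2, -0.8, 0.5]
width: 0.0851
grip_force: 0.0
```

Emit:
drive_tool:
  commands:
    - [[0,0,0,0,0,0.01,1],[0,0,0,0,0,0.02,1],[0,0,0,0,0,0.03,1],[0,0,0,0,0,0.035,1],[0,0,0,0,0,0.035,1],[0,0,0,0,0,0.03,1],[0,0,0,0,0,0.02,1],[0,0,0,-0.01,0.035,0,1],[0,0,0,-0.01,0.035,0,1],[0,0,0,-0.01,0.035,0,1],[0,0,0,-0.01,0.035,0,1],[0,0,0,0,0,0,1]]

```text
clock: 18.43
ee_pos: [0.5101, -0.0183, 0.2755]
tcp_rot: [[-0.081, 0.997, -0.002], [0.997, 0.081, 0.007], [0.007, -0.001, -1.0]]
ft_force: [0.8, 0.3, -0.4]
width: 0.0931
grip_force: 0.0
```

Run:
```python
from h import *
s=snap('side','side7.png');t=snap('top','top7.png')
b=cv2.imread('pics/side7.png');a=cv2.imread('pics/top7.png')
f=lambda i,x,y,w,h,k:cv2.resize(i[y:y+h,x:x+w],None,fx=k,fy=k,interpolation=cv2.INTER_CUBIC)
cv2.imwrite('pics/c7.png',np.hstack([f(b,150,130,133,200,3),f(a,280,120,133,200,3)]))
st=robot.read_state();print(st['ee_pos'],st['ft_force'])
```

```text
[ 0.51147255 -0.02596715  0.27593476] [ 0.4076588  -0.83578241  0.95696688]
```

View pics/c7.png

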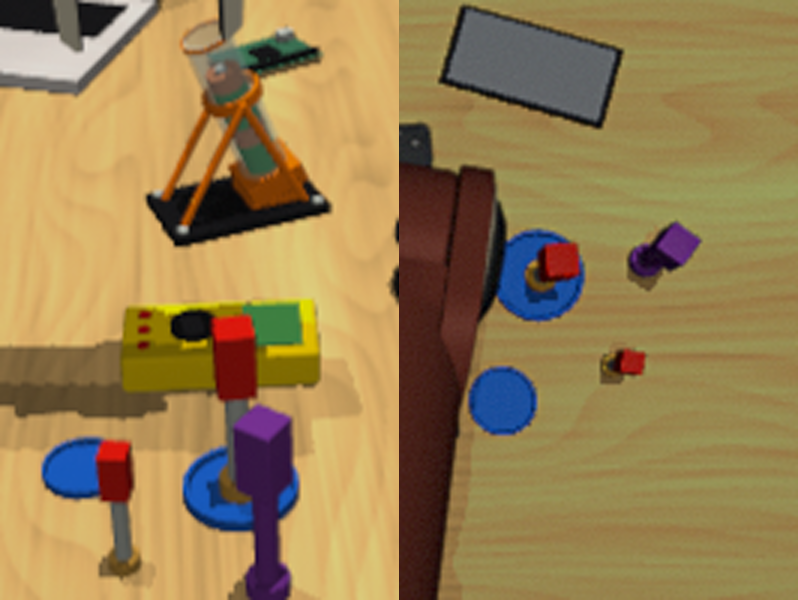

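The rod stands upright in the large dish (side (228,247), top (334,207)). The cells are stacked low in the tube, nothing else has moved and the gripper is clear.

```bash
python3 -c "
from plant import workorder;print(workorder.sign_off())"
```

```text
the job is handed in; nothing more can be done
None
```

I pushed both cells to the bottom of the tube and held about 22 N on them for over half a second. The red rod is standing in the large blue dish again, released, and the job was handed in at about 18.5 s of the 53 s allowed; the hand-in returned no verdict.

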